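Pop the wide cap drawer with the release pin

TASK

Open the drawer of the wide steel cap box: lift the release pin out of its stand and push its thin rod straight down through the access hole on top of the wide box until the hidden latch lets go and the drawer springs out. Leave the pin standing fully home in that hole, let go of, so that the drawer cannot lock again, and keep the narrow box's drawer shut.

Things in the scene. Friction and masses are not known exactly. Their poses are not given: they have to be found in the camera images.
- pin_handle (a point): Middle of the round upright release pin's handle (black, 16 mm across, 60 mm long). Steel collar below, 40 mm across, underside 34 mm below this point; then a 7 mm steel rod, its tip 104 mm below. z: tip to handle. 45 g, loose; it hangs by its collar in a fixed two-post stand, the rod 70 mm down through a plate 90 mm above the table: lift straight up 75 mm or more to clear.
- wide_hole (a point): Centre of the mouth of the only hole in the top of the wide box (fixed, steel, 146 mm wide, 124 deep, 80 high, drawer front to the robot). It is the rim of a white funnel 14 mm tall, 30 mm inside (38 outside), narrowing to 18; 94 mm above the table, on the box's middle line, 34 mm behind its centre. z up, x to the box's back. Pin home: collar on the rim, handle middle 34 mm above this point.
- wide_drawer (a joint): How far the wide box's drawer is out, m: 0 to 0.002 shut, 0.05 fully out. The rod meets the hidden latch 60 mm below the hole's mouth (collar 10 mm above the rim); it pushes back with 3 to 8 N and lets go after 3 to 6 mm. The drawer then springs towards the robot by itself within about 1 s, and the latch stays down, off the pin.
- narrow_drawer (a joint): Same for the narrow box, which must stay shut: same make, depth, height, funnel hole and latch, but only 86 mm wide. It stands to the left or right of the wide box.

How it is judged:
At the end, for the whole second after the job is handed in: Wide drawer out by more than 40 mm, narrow drawer less than 10 mm out, and the pin stands home in the wide box's hole: middle of its handle less than 40 mm above the hole's mouth, within 15 mm of its centre sideways, tilted less than 0.2 rad (11 degrees) (value of joint wide_drawer above 0.04 m and value of joint narrow_drawer below 0.01 m and horizontal distance between pin_handle and wide_hole below 0.015 m and z of pin_handle in the frame of wide_hole below 0.04 m and angle between pin_handle's own z axis and vertical below 0.2 rad); the robot touches nothing.
It fails at once if the narrow box's drawer is sprung open (value of joint narrow_drawer above 0.02 m).
It also fails if it takes over 38 s, if anything falls off the work surface, if the arm or the gripper's body presses on something with over 40 N, if the wrist force passes 120 N, or if a joint passes its speed limit or range.

ROBOT

A 6-joint arm with a two-finger parallel gripper is mounted at the origin on a cart in front of the work surface, level with it; the furniture and walls round the work are solid. World frame = base frame: x ahead of the robot, y to its left, z up, the work surface at z = 0. Lengths are in m, angles in rad, forces in N, time in s.
With the tool pointing down it reaches from about 0.375 to 0.975 m from the base axis. Payload 3.8 kg.
Tool frame: the origin (TCP) lies at the very end of the fingers, on their centre line; the grasp point (between the pads) lies 19 mm behind it; z points along the fingers, y is the line along which they close (so a half turn about z gives the same grasp; the last joint's range is limited). The gripper opens to 85 mm and grips with 20 to 120 N. Pads are 22 mm wide; open, the fingers measure 114 mm over their backs; the gripper's body (76 mm by 85 mm) begins 54 mm behind the grasp point. The pads swing forward as they close: fully open they stand 13 mm farther back than shut.
Start: joints at [1.217, 0.264, 1.604, -0, 1.274, -0.037], TCP at [0.21, 0.641, 0.231] pointing down, gripper open.
Joint ranges: [-2.63, 2.63], [-0.94, 2.18], [0.31, 2.57], [-1.31, 4.45], [0, 2.66], [-2.55, 2.55]. Speed limits (rad/s): [2.57, 2.57, 3.14, 3.14, 3.14, 3.14].

INTERFACE

Orientations are given as a rotation vector (axis times angle).
In Python, from workcell import read_state, read_camera, calibration, finish_job gives the robot as it stands.
- The arm moves only by the tool step_arm, never from a script. Its argument "commands" is a list of rows, each an object of numbers: "fingers": the gripper's target within -1 to 1 (shut at 1, half-way at 0, fully open at -1); "dx", "dy", "dz": the shift along the tool's x, y, z in m; "roll": the turn about the tool's z in degrees. In form: [{"fingers": .., "dx": .., "dy": .., "dz": .., "roll": ..}, ...]. A call has 1 to 8 rows; each row is the pose to reach, as a shift and turn from the pose commanded when the call began, along the tool's axes at that moment; what a row does not reach only later rows make up. A row lasts 1/8 s, in which the tool goes at most 62.5 mm and 10.7 degrees, less where a joint would pass 70% of its speed; a pose out of reach is approached as far as the arm can. A call with a gripper value outside its range is refused whole. The fingers move at their own pace and stop on an object; "squeeze" is the grip in N (left out, the last holds). Time passes only in rows, so rows that repeat a pose let the fingers close. It gives the time, the measured TCP pose, the force, the opening and the grip force at its end, in the units of the state.
- read_state(): the state, without advancing time (a new reading comes with each control period).
- read_camera(name): name is "scene" or "top" or "wrist"; returns (picture, depth): 384x512x3 uint8, blue, green, red; 384x512 float32, m along the optical axis (not along the pixel's ray), 0 where there is no reading.
- calibration(name): a dict with "intrinsics" (3x3 intrinsics, pixels), "world_to_cam" (4x4, takes a point from world to camera coordinates). Camera axes: x right, y up, looking along -z (the intrinsics and any distortion apply to the point x, -y, -z); pixel columns grow to the right and rows downward; lengths in m; the calibration is good to about 2 mm. The wrist camera is an equidistant fisheye: a pixel r from the principal point sees the ray r / f radians off the axis. A picture is of the moment at which its call begins: read the wrist's pose just before it. calibration takes no time and is no camera call; for the wrist camera it gives the pose at the moment of the call.
- finish_job(): hands the job in; it is judged then, once.
The state is a dict: "time": time; "q": joint angles; "joint_vel": joint speeds; "joint_torque": joint torques, N m; "tool_pos": TCP position; "tcp_rot": TCP orientation; "wrist_force": force on the tool from outside, world axes, zero at the start; "torque": the same for the moment, N m; "width": opening from 0.0 (shut) to 1.0 (fully open); "grip_force": force on a finger pad.
Only numpy, scipy, OpenCV 4.12 (cv2) and the standard library are available. Lean on these libraries where they do the work, as an engineer would, in place of code of your own. Each camera call takes 0.05 s, during which the arm holds its last target. There are 200 camera calls.

## Working session

There is one attempt and no reset: what is moved stays moved. The work goes in short steps, Python scripts to look and compute and a tool call to move; the robot and the scene stay as the last step left them, time stands still between calls to the robot, and variables do not carry over. Pictures are saved under pics/ and viewed, at most 10 in all, crops included, and the job is handed in when it is done.

Besides the shell and the picture viewer there is one more tool, called after "Emit:" as name(argument=value, ...) on one line, values as JSON. step_arm: Moves the arm, as the interface text tells. Its arguments: {"type":"object","properties":{"commands":{"type":"array","items":{"type":"object","properties":{"fingers":{"type":"number"},"dx":{"type":"number"},"dy":{"type":"number"},"dz":{"type":"number"},"roll":{"type":"number"}}}},"squeeze":{"type":"number"}},"required":["commands"]}

```bash
mkdir -p pics; cat > h.py <<'E'
import numpy as np, cv2
from workcell import *
def cloud(name):
    c=calibration(name); im,d=read_camera(name)
    K=np.array(c["intrinsics"]); T=np.linalg.inv(np.array(c["world_to_cam"]))
    v,u=np.indices(d.shape)
    P=np.stack([(u-K[0,2])/K[0,0]*d,-(v-K[1,2])/K[1,1]*d,-d,np.ones_like(d)],-1)
    W=(P@T.T)[...,:3]; W[d==0]=np.nan
    return im,d,W
E
python3 - <<'E'
from h import *
for n in("scene","top"):
    im,d,W=cloud(n); np.save(n+'.npy',W); cv2.imwrite(f'pics/{n}0.png',im)
    print(n,calibration(n).keys(),np.linalg.inv(calibration(n)["world_to_cam"])[:3].round(2).tolist())
print(read_state())
E
```

```text
scene dict_keys(['intrinsics', 'world_to_cam']) [[0.52, 0.51, -0.68, -0.19], [-0.85, 0.32, -0.41, -0.45], [0.0, 0.8, 0.6, 0.66]]
top dict_keys(['intrinsics', 'world_to_cam']) [[0.02, 1.0, -0.1, 0.36], [-1.0, 0.02, -0.01, -0.09], [-0.01, 0.1, 1.0, 0.95]]
{'time': 0.1, 'q': array([ 1.21711556e+00,  2.64686245e-01,  1.60524581e+00, -5.16728384e-06,
        1.27373507e+00, -3.69278507e-02]), 'joint_vel': array([ 0.00041791, -0.00130862, -0.00221374,  0.00031283,  0.00040559,
        0.00034634]), 'joint_torque': array([ 5.71923993e-04, -5.16703498e+01, -3.68592525e+01, -6.84127417e-05,
        6.15999030e-03, -4.16025955e-05]), 'tool_pos': array([0.21003789, 0.64077879, 0.23007634]), 'tcp_rot': array([-0.49541155, -3.10188051,  0.00319773]), 'wrist_force': array([-0.64478976, -0.86736943,  0.3321583 ]), 'torque': array([-0.07233524, -0.05018537, -0.05755647]), 'grip_force': 0.0, 'width': 0.9983868449381079}
```

View pics/scene0.png

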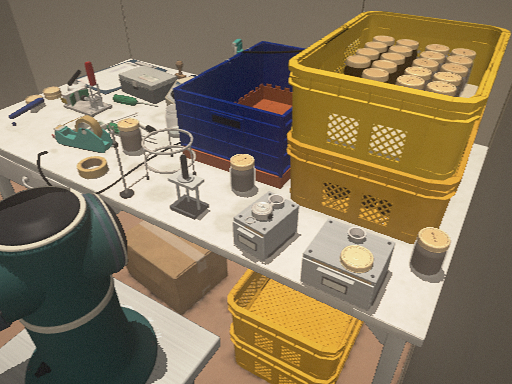

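View pics/top0.png

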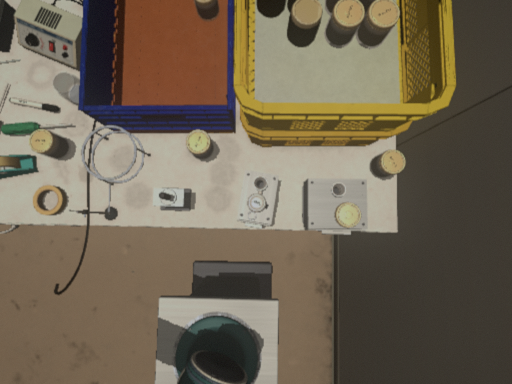

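The scene view shows the pin stand at (186,180), the narrow box at (265,225) and the wide box at (345,260), with its funnel at (357,233). In the top view the pin is at (167,197), the narrow funnel at (260,183) and the wide funnel at (339,189).

```bash
python3 - <<'E'
from h import *
S=np.load('scene.npy');T=np.load('top.npy')
def box(W,u0,u1,v0,v1): return W[v0:v1,u0:u1].reshape(-1,3)
def st(n,p): print(n,len(p),np.median(p,0).round(4),p.min(0).round(4),p.max(0).round(4)) if len(p) else print(n,0)
for n,W,b in(("top wide",T,(328,350,178,200)),("sc wide",S,(344,370,222,244)),("top nar",T,(250,270,174,193)),("sc nar",S,(266,288,192,210))):
    p=box(W,*b); p=p[(p[:,2]>.088)&(p[:,2]<.1)]; st(n,p)
    if len(p): print('  circ',np.array(cv2.minEnclosingCircle(p[:,:2].astype(np.float32))[0]).round(4),cv2.minEnclosingCircle(p[:,:2].astype(np.float32))[1])
# wide box top
p=box(T,300,372,172,240);p=p[(p[:,2]>.074)&(p[:,2]<.086)];print('box',cv2.minAreaRect(p[:,:2].astype(np.float32)))
p=box(T,235,285,165,230);p=p[(p[:,2]>.074)&(p[:,2]<.086)];print('nbox',cv2.minAreaRect(p[:,:2].astype(np.float32)))
for n,W,b in(("top pin",T,(150,195,180,215)),("sc pin",S,(170,205,145,218))):
    p=box(W,*b)
    for z0,z1 in((.105,.13),(.13,.145),(.145,.165),(.08,.1),(.1,.108)):
        q=p[(p[:,2]>z0)&(p[:,2]<z1)]; st(f'{n} {z0}',q)
# obstacles: tall things
for n,W in(("top",T),("sc",S)):
    p=W.reshape(-1,3);m=(p[:,0]>.3)&(p[:,0]<.75)&(abs(p[:,1])<.5)&(p[:,2]>.105)&(p[:,2]<.6);p=p[m]
    k,c=np.unique((p[:,:2]/.04).round(),axis=0,return_counts=True)
    print(n,[(round(a*.04,2),round(b*.04,2),round(float(p[((p[:,:2]/.04).round()==[a,b]).all(1)][:,2].max()),2)) for (a,b),cc in zip(k,c) if cc>2])
a=cv2.imread('pics/top0.png')[150:240,70:400];cv2.imwrite('pics/c1.png',cv2.resize(a,None,fx=2.4,fy=2.4,interpolation=3))
a=cv2.imread('pics/scene0.png')[100:310,110:400];cv2.imwrite('pics/c2.png',cv2.resize(a,None,fx=2.7,fy=2.7,interpolation=3))
E
```

```text
top wide 84 [ 0.4412 -0.3002  0.0933] [ 0.4233 -0.3159  0.0882] [ 0.4557 -0.2786  0.0969]
  circ [ 0.439  -0.2972] 0.018749993294477463
sc wide 134 [ 0.4428 -0.293   0.0933] [ 0.4192 -0.3112  0.0881] [ 0.4545 -0.2752  0.0963]
  circ [ 0.4374 -0.2925] 0.019069943577051163
top nar 104 [ 0.4499 -0.1043  0.093 ] [ 0.4261 -0.1218  0.088 ] [ 0.4687 -0.0872  0.0974]
  circ [ 0.4475 -0.1034] 0.021542582660913467
sc nar 124 [ 0.4512 -0.1013  0.0942] [ 0.4084 -0.118   0.088 ] [ 0.4681 -0.0823  0.0999]
  circ [ 0.4376 -0.1037] 0.030524348840117455
box ((0.40386343002319336, -0.2973692715167999), (0.12709297239780426, 0.1471068561077118), 1.206529140472412)
nbox ((0.41573598980903625, -0.09975694119930267), (0.08598331362009048, 0.12762467563152313), 82.08258819580078)
top pin 0.105 15 [0.4095 0.1151 0.1157] [0.403  0.1135 0.1065] [0.4177 0.1212 0.1291]
top pin 0.13 13 [0.4089 0.1146 0.1358] [0.4034 0.1133 0.1312] [0.4179 0.1204 0.1425]
top pin 0.145 39 [0.41   0.12   0.1521] [0.4031 0.1138 0.1457] [0.4168 0.1276 0.1552]
top pin 0.08 491 [0.4091 0.1152 0.0899] [0.389  0.0829 0.0806] [0.4326 0.15
[... 7709 characters left out ...]
t64(0.72), np.float64(-0.08), 0.36), (np.float64(0.72), np.float64(-0.04), 0.36), (np.float64(0.72), np.float64(0.28), 0.22), (np.float64(0.72), np.float64(0.32), 0.22), (np.float64(0.76), np.float64(-0.48), 0.29), (np.float64(0.76), np.float64(-0.44), 0.36), (np.float64(0.76), np.float64(-0.4), 0.36), (np.float64(0.76), np.float64(-0.36), 0.3), (np.float64(0.76), np.float64(-0.32), 0.3), (np.float64(0.76), np.float64(-0.28), 0.3), (np.float64(0.76), np.float64(-0.24), 0.3), (np.float64(0.76), np.float64(-0.2), 0.3), (np.float64(0.76), np.float64(-0.16), 0.3), (np.float64(0.76), np.float64(-0.08), 0.36), (np.float64(0.76), np.float64(-0.04), 0.36), (np.float64(0.76), np.float64(0.28), 0.22)]
```

View pics/c2.png

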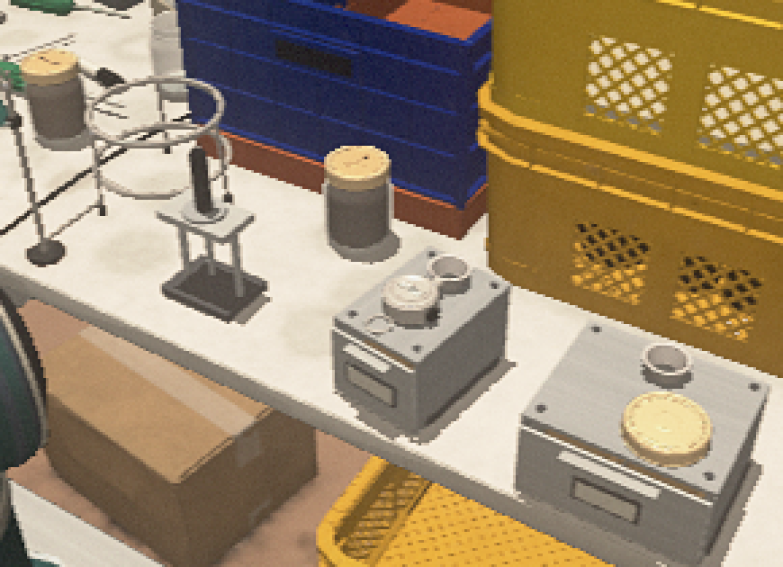

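```bash
cat >> h.py <<'E'
from scipy.spatial.transform import Rotation as Ro
def go(*pts):
    s=read_state();R=Ro.from_rotvec(s["tcp_rot"]).as_matrix()
    print('t',round(s["time"],2),'pos',s["tool_pos"].round(4),'tilt/x-axis',R[:,0].round(3),R[:,2].round(3),'roll',round(float(np.degrees(np.arctan2(-R[1,0],R[1,1]))),1),'w',round(float(s["width"]),3),'F',s["wrist_force"].round(1),'q',s["q"].round(2))
    for p in pts: print(p,'-> d',(R.T@(np.array(p)-s["tool_pos"])).round(4))
E
python3 -c "
from h import *
go((.4095,.1215,.26))"
```

```text
t 0.1 pos [0.21   0.6408 0.2301] tilt/x-axis [-0.95   0.311  0.   ] [-0.001 -0.002 -1.   ] roll -18.1 w 0.998 F [-0.6 -0.9  0.3] q [ 1.22  0.26  1.61 -0.    1.27 -0.04]
(0.4095, 0.1215, 0.26) -> d [-0.3513 -0.4314 -0.0291]
```

Emit:
step_arm(commands=[{"fingers": -1, "dx": -0.03, "dy": -0.035, "dz": -0.04, "roll": -6}, {"fingers": -1, "dx": -0.07, "dy": -0.085, "dz": -0.06, "roll": -12}, {"fingers": -1, "dx": -0.11, "dy": -0.135, "dz": -0.06, "roll": -18}, {"fingers": -1, "dx": -0.15, "dy": -0.184, "dz": -0.06, "roll": -18}, {"fingers": -1, "dx": -0.19, "dy": -0.233, "dz": -0.06, "roll": -18}, {"fingers": -1, "dx": -0.23, "dy": -0.283, "dz": -0.06, "roll": -18}, {"fingers": -1, "dx": -0.27, "dy": -0.332, "dz": -0.05, "roll": -18}, {"fingers": -1, "dx": -0.31, "dy": -0.381, "dz": -0.04, "roll": -18}], squeeze=40)

```text
time: 1.1
tool_pos: [0.3821, 0.1919, 0.2729]
tcp_rot: [0.003, 3.141, 0.0]
wrist_force: [0.3, 0.6, -0.6]
width: 1.002
grip_force: 0.0
```

```bash
python3 -c "
from h import *
go((.4095,.1215,.26),(.4095,.1215,.19))"
```

```text
t 1.1 pos [0.3821 0.1919 0.2729] tilt/x-axis [-1.     0.002 -0.001] [ 0.001  0.    -1.   ] roll -0.1 w 1.002 F [ 0.3  0.6 -0.6] q [ 0.41 -0.25  2.04 -0.    1.34 -1.16]
(0.4095, 0.1215, 0.26) -> d [-0.0275 -0.0704  0.0129]
(0.4095, 0.1215, 0.19) -> d [-0.0274 -0.0704  0.0829]
```

Emit:
step_arm(commands=[{"fingers": -1, "dx": -0.0175, "dy": -0.04, "dz": 0.02}, {"fingers": -1, "dx": -0.0235, "dy": -0.0605, "dz": 0.05}, {"fingers": -1, "dx": -0.0235, "dy": -0.0605, "dz": 0.07}, {"fingers": -1, "dx": -0.0235, "dy": -0.0605, "dz": 0.07}, {"fingers": -1, "dx": -0.0235, "dy": -0.0605, "dz": 0.07}])

```text
invalid input
```

```bash
python3 - <<'E'
from h import *
go((.4095,.1215,.108))
c=calibration("wrist");im,d=read_camera("wrist");K=np.array(c["intrinsics"]);M=np.array(c["world_to_cam"])
def proj(p):
    q=M@np.r_[p,1];v=np.array([q[0],-q[1],-q[2]]);th=np.arctan2(np.hypot(*v[:2]),v[2]);a=v[:2]/np.hypot(*v[:2])*th
    return (int(K[0,2]+K[0,0]*a[0]),int(K[1,2]+K[1,1]*a[1]))
for z in(.154,.094): print(proj((.4095,.1215,z))); cv2.circle(im,proj((.4095,.1215,z)),3,(0,0,255),1)
cv2.imwrite('pics/w1.png',im)
E
```

```text
t 1.1 pos [0.3821 0.1919 0.2729] tilt/x-axis [-1.     0.002 -0.001] [ 0.001  0.    -1.   ] roll -0.1 w 1.002 F [ 0.3  0.6 -0.6] q [ 0.41 -0.25  2.04 -0.    1.34 -1.16]
(0.4095, 0.1215, 0.108) -> d [-0.0274 -0.0704  0.1649]
(185, 216)
(198, 199)
```

View pics/w1.png

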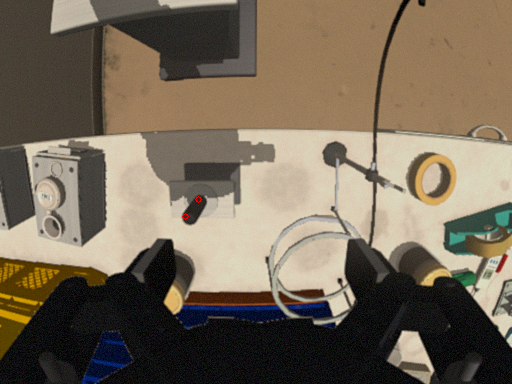

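The move was refused, probably because `roll` was missing from its rows. The wrist view from the unmoved pose still shows my predicted handle points, (185,216) and (198,199), lying on the black handle. So the pin estimate holds.

Emit:
step_arm(commands=[{"fingers": -1, "dx": -0.0175, "dy": -0.04, "dz": 0.02, "roll": 0}, {"fingers": -1, "dx": -0.0235, "dy": -0.0605, "dz": 0.05, "roll": 0}, {"fingers": -1, "dx": -0.0235, "dy": -0.0605, "dz": 0.07, "roll": 0}, {"fingers": -1, "dx": -0.0235, "dy": -0.0605, "dz": 0.07, "roll": 0}, {"fingers": -1, "dx": -0.0235, "dy": -0.0605, "dz": 0.07, "roll": 0}], squeeze=40)

```text
time: 1.78
tool_pos: [0.4055, 0.1336, 0.2038]
tcp_rot: [0.003, 3.141, 0.0]
wrist_force: [-0.4, 0.4, 0.7]
width: 1.0
grip_force: 0.0
```

```bash
python3 - <<'E'
from h import *
go((.4095,.1215,.108))
c=calibration("wrist");im,d=read_camera("wrist");K=np.array(c["intrinsics"]);M=np.array(c["world_to_cam"])
def proj(p):
    q=M@np.r_[p,1];v=np.array([q[0],-q[1],-q[2]]);th=np.arctan2(np.hypot(*v[:2]),v[2]);a=v[:2]/np.hypot(*v[:2])*th
    return (int(K[0,2]+K[0,0]*a[0]),int(K[1,2]+K[1,1]*a[1]))
for z in(.154,.094): print(proj((.4095,.1215,z))); cv2.circle(im,proj((.4095,.1215,z)),2,(0,0,255),1)
cv2.imwrite('pics/w2.png',cv2.resize(im[120:320,130:390],None,fx=2.5,fy=2.5))
E
```

```text
t 1.77 pos [0.4055 0.1336 0.2038] tilt/x-axis [-1.     0.002 -0.001] [ 0.001  0.    -1.   ] roll -0.1 w 1.0 F [-0.4  0.4  0.7] q [ 0.26 -0.2   2.14  0.    1.21 -1.31]
(0.4095, 0.1215, 0.108) -> d [-0.0039 -0.0121  0.0958]
(242, 218)
(245, 195)
```

View pics/w2.png

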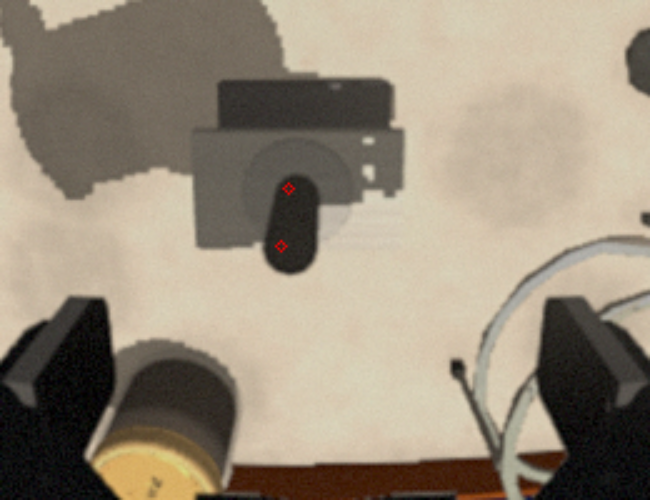

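The handle is centred between the fingers to within a few mm: its top is at about (290,248) against the predicted (281,246), so the pin sits about 2-3 mm further in +y. Next I descend and grip.

Emit:
step_arm(commands=[{"fingers": -1, "dx": -0.004, "dy": -0.01, "dz": 0.02, "roll": 0}, {"fingers": -1, "dx": -0.004, "dy": -0.01, "dz": 0.05, "roll": 0}, {"fingers": -1, "dx": -0.004, "dy": -0.01, "dz": 0.08, "roll": 0}, {"fingers": -1, "dx": -0.004, "dy": -0.01, "dz": 0.095, "roll": 0}, {"fingers": -1, "dx": -0.004, "dy": -0.01, "dz": 0.095, "roll": 0}, {"fingers": 0.2, "dx": -0.004, "dy": -0.01, "dz": 0.095, "roll": 0}], squeeze=40)

```text
time: 2.58
tool_pos: [0.4104, 0.1237, 0.1095]
tcp_rot: [0.004, 3.139, 0.001]
wrist_force: [0.7, 0.5, 0.2]
width: 0.814
grip_force: 0.0
```

Emit:
step_arm(commands=[{"fingers": 1, "dx": 0, "dy": 0, "dz": 0, "roll": 0}, {"fingers": 1, "dx": 0, "dy": 0, "dz": 0, "roll": 0}, {"fingers": 1, "dx": 0, "dy": 0, "dz": 0, "roll": 0}, {"fingers": 1, "dx": 0, "dy": 0, "dz": 0, "roll": 0}, {"fingers": 1, "dx": 0, "dy": 0, "dz": 0, "roll": 0}, {"fingers": 1, "dx": 0, "dy": 0, "dz": 0, "roll": 0}], squeeze=40)

```text
time: 3.32
tool_pos: [0.4096, 0.1234, 0.1086]
tcp_rot: [0.004, 3.141, 0.0]
wrist_force: [-1.2, 0.3, 5.0]
width: 0.175
grip_force: 39.3
```

Emit:
step_arm(commands=[{"fingers": 1, "dx": 0, "dy": 0, "dz": -0.02, "roll": 0}, {"fingers": 1, "dx": 0, "dy": 0, "dz": -0.05, "roll": 0}, {"fingers": 1, "dx": 0, "dy": 0, "dz": -0.08, "roll": 0}, {"fingers": 1, "dx": 0, "dy": 0, "dz": -0.11, "roll": 0}, {"fingers": 1, "dx": 0, "dy": 0, "dz": -0.135, "roll": 0}, {"fingers": 1, "dx": 0, "dy": 0, "dz": -0.135, "roll": 0}, {"fingers": 1, "dx": 0, "dy": 0, "dz": -0.135, "roll": 0}], squeeze=40)

```text
time: 4.2
tool_pos: [0.4084, 0.123, 0.2416]
tcp_rot: [-0.004, -3.14, 0.001]
wrist_force: [-0.8, 0.6, 0.0]
width: 0.179
grip_force: 39.0
```

```bash
python3 -c "
from h import *
go((.438,-.2955,.243))
im,d=read_camera('scene');cv2.imwrite('pics/s2.png',cv2.resize(im[80:300,110:400],None,fx=2.7,fy=2.7,interpolation=3))"
```

```text
t 4.2 pos [0.4084 0.123  0.2416] tilt/x-axis [-1.     0.003  0.002] [-0.002 -0.001 -1.   ] roll -0.2 w 0.179 F [-0.8  0.6  0. ] q [ 0.23 -0.23  2.09 -0.    1.29 -1.33]
(0.438, -0.2955, 0.243) -> d [-0.0307 -0.4184 -0.0012]
```

View pics/s2.png

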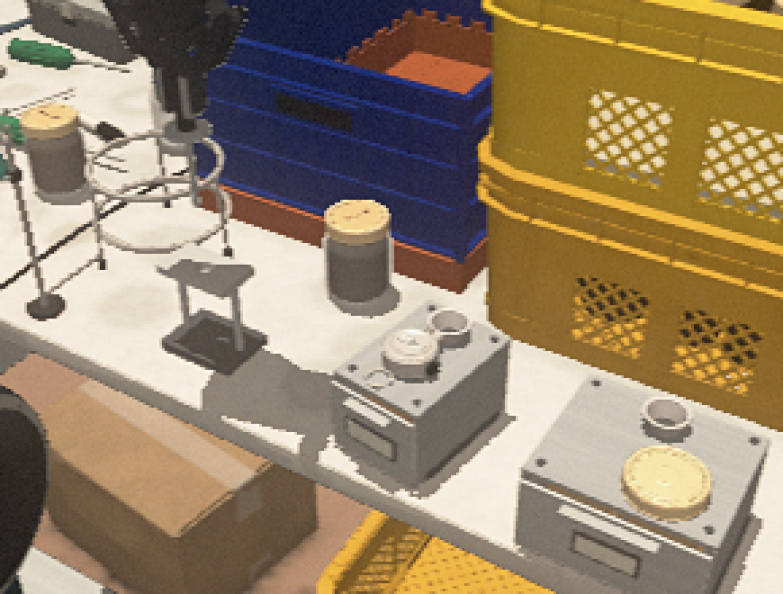

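The pin is out of the stand and hangs upright at (185,130–205) in the crop, with the empty stand below it. Next I carry it over to the wide hole.

Emit:
step_arm(commands=[{"fingers": 1, "dx": -0.002, "dy": -0.025, "dz": 0, "roll": 0}, {"fingers": 1, "dx": -0.005, "dy": -0.065, "dz": 0, "roll": 0}, {"fingers": 1, "dx": -0.009, "dy": -0.11, "dz": 0, "roll": 0}, {"fingers": 1, "dx": -0.012, "dy": -0.155, "dz": 0, "roll": 0}, {"fingers": 1, "dx": -0.015, "dy": -0.2, "dz": 0, "roll": 0}, {"fingers": 1, "dx": -0.018, "dy": -0.245, "dz": 0, "roll": 0}, {"fingers": 1, "dx": -0.021, "dy": -0.29, "dz": 0, "roll": 0}, {"fingers": 1, "dx": -0.024, "dy": -0.33, "dz": 0, "roll": 0}], squeeze=40)

```text
time: 5.25
tool_pos: [0.4313, -0.208, 0.2412]
tcp_rot: [-0.005, -3.139, -0.002]
wrist_force: [0.2, -0.5, -0.3]
width: 0.176
grip_force: 39.1
```

```bash
python3 -c "
from h import *
go((.438,-.2955,.243))"
```

```text
t 5.25 pos [ 0.4313 -0.208   0.2412] tilt/x-axis [-1.     0.003  0.003] [-0.003  0.001 -1.   ] roll -0.2 w 0.176 F [ 0.2 -0.5 -0.3] q [-0.5  -0.12  1.99  0.    1.27 -2.07]
(0.438, -0.2955, 0.243) -> d [-0.0069 -0.0874 -0.002 ]
```

Emit:
step_arm(commands=[{"fingers": 1, "dx": -0.003, "dy": -0.04, "dz": 0, "roll": 0}, {"fingers": 1, "dx": -0.007, "dy": -0.075, "dz": 0, "roll": 0}, {"fingers": 1, "dx": -0.007, "dy": -0.0875, "dz": 0.01, "roll": 0}, {"fingers": 1, "dx": -0.007, "dy": -0.0875, "dz": 0.03, "roll": 0}, {"fingers": 1, "dx": -0.007, "dy": -0.0875, "dz": 0.035, "roll": 0}, {"fingers": 1, "dx": -0.007, "dy": -0.0875, "dz": 0.035, "roll": 0}, {"fingers": 1, "dx": -0.007, "dy": -0.0875, "dz": 0.035, "roll": 0}], squeeze=40)

```text
time: 6.12
tool_pos: [0.4395, -0.2941, 0.2087]
tcp_rot: [0.003, 3.141, -0.001]
wrist_force: [-0.1, 0.1, -0.5]
width: 0.18
grip_force: 39.1
```

```bash
python3 - <<'E'
from h import *
go((.438,-.2955,.2))
im,d,S=cloud('scene');imt,dt,T=cloud('top');s=read_state()["tool_pos"]
for n,W in(('sc',S),('top',T)):
    p=W.reshape(-1,3);p=p[np.isfinite(p).all(1)]
    for z0,z1 in((.1,.12),(.12,.14),(.14,.158),(.158,.17),(.17,.185)):
        q=p[(np.hypot(p[:,0]-s[0],p[:,1]-s[1])<.028)&(p[:,2]>z0)&(p[:,2]<z1)]
        if len(q): print(n,z0,len(q),np.median(q,0).round(4),q.min(0).round(4),q.max(0).round(4))
cv2.imwrite('pics/s3.png',cv2.resize(im[130:280,300:420],None,fx=4,fy=4,interpolation=3))
E
```

```text
t 6.12 pos [ 0.4395 -0.2941  0.2087] tilt/x-axis [-1.     0.002 -0.001] [ 0.001 -0.    -1.   ] roll -0.1 w 0.18 F [-0.1  0.1 -0.5] q [-0.64  0.    1.94  0.    1.2  -2.21]
(0.438, -0.2955, 0.2) -> d [ 0.0015 -0.0014  0.0087]
sc 0.12 22 [ 0.4371 -0.2929  0.1307] [ 0.4333 -0.2958  0.1228] [ 0.4393 -0.2891  0.1382]
sc 0.14 29 [ 0.4371 -0.2923  0.1481] [ 0.4355 -0.2956  0.1401] [ 0.4399 -0.2888  0.1575]
sc 0.158 16 [ 0.4378 -0.2931  0.1646] [ 0.436  -0.2955  0.1585] [ 0.4399 -0.2896  0.1685]
sc 0.17 14 [ 0.4366 -0.2923  0.1738] [ 0.4347 -0.2952  0.17  ] [ 0.4392 -0.2887  0.1783]
top 0.12 1 [ 0.4404 -0.2937  0.1209] [ 0.4404 -0.2937  0.1209] [ 0.4404 -0.2937  0.1209]
```

View pics/s3.png

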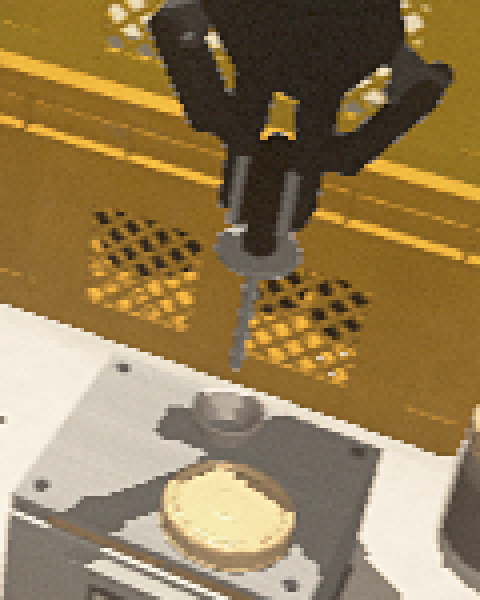

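The rod points straight down above the funnel: the tip is at (237,365) in the crop and the funnel at (228,408). The fits put the rod about 2 mm in +x and 2-3 mm in +y of the funnel, so I correct that and descend.

Emit:
step_arm(commands=[{"fingers": 1, "dx": 0.0015, "dy": -0.0025, "dz": 0, "roll": 0}, {"fingers": 1, "dx": 0.0015, "dy": -0.0025, "dz": 0.015, "roll": 0}, {"fingers": 1, "dx": 0.0015, "dy": -0.0025, "dz": 0.03, "roll": 0}, {"fingers": 1, "dx": 0.0015, "dy": -0.0025, "dz": 0.045, "roll": 0}, {"fingers": 1, "dx": 0.0015, "dy": -0.0025, "dz": 0.06, "roll": 0}, {"fingers": 1, "dx": 0.0015, "dy": -0.0025, "dz": 0.075, "roll": 0}, {"fingers": 1, "dx": 0.0015, "dy": -0.0025, "dz": 0.075, "roll": 0}], squeeze=60)

```text
time: 7.1
tool_pos: [0.4365, -0.296, 0.1311]
tcp_rot: [-0.004, -3.139, -0.003]
wrist_force: [-0.0, -0.6, -0.7]
width: 0.17
grip_force: 58.4
```

Emit:
step_arm(commands=[{"fingers": 1, "dx": 0, "dy": 0, "dz": 0.004, "roll": 0}, {"fingers": 1, "dx": 0, "dy": 0, "dz": 0.007, "roll": 0}, {"fingers": 1, "dx": 0, "dy": 0, "dz": 0.01, "roll": 0}, {"fingers": 1, "dx": 0, "dy": 0, "dz": 0.013, "roll": 0}, {"fingers": 1, "dx": 0, "dy": 0, "dz": 0.015, "roll": 0}, {"fingers": 1, "dx": 0, "dy": 0, "dz": 0.017, "roll": 0}, {"fingers": 1, "dx": 0, "dy": 0, "dz": 0.017, "roll": 0}, {"fingers": 1, "dx": 0, "dy": 0, "dz": 0.017, "roll": 0}], squeeze=60)

```text
time: 8.1
tool_pos: [0.4374, -0.2967, 0.1158]
tcp_rot: [-0.004, -3.141, -0.0]
wrist_force: [0.9, -1.3, 0.4]
width: 0.173
grip_force: 58.4
```

```bash
python3 - <<'E'
from h import *
go((.438,-.2955,.112))
im,d=read_camera('scene')
cv2.imwrite('pics/s4.png',cv2.resize(im[150:310,280:420],None,fx=3.5,fy=3.5,interpolation=3))
E
```

```text
t 8.1 pos [ 0.4374 -0.2967  0.1158] tilt/x-axis [-1.     0.003  0.   ] [-0.  0. -1.] roll -0.1 w 0.173 F [ 0.9 -1.3  0.4] q [-0.64  0.09  2.03 -0.    1.02 -2.21]
(0.438, -0.2955, 0.112) -> d [-0.0006  0.0012  0.0038]
```

View pics/s4.png

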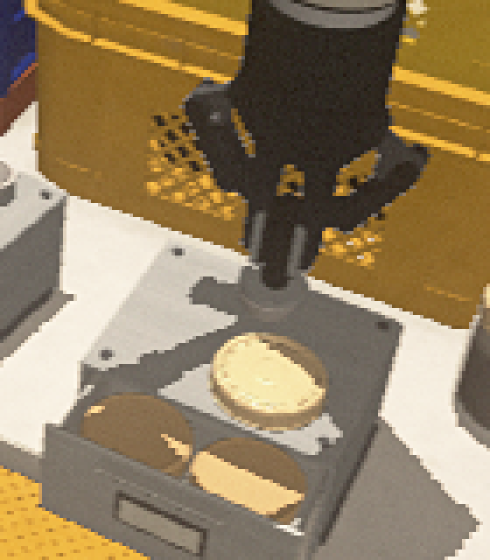

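The drawer has sprung out (front at (180,500) in the crop) and the collar is almost on the rim. I lower the last few mm, then release.

Emit:
step_arm(commands=[{"fingers": 1, "dx": 0, "dy": 0, "dz": 0.003, "roll": 0}, {"fingers": 1, "dx": 0, "dy": 0, "dz": 0.003, "roll": 0}, {"fingers": 0.3, "dx": 0, "dy": 0, "dz": 0.003, "roll": 0}, {"fingers": -0.3, "dx": 0, "dy": 0, "dz": 0.003, "roll": 0}, {"fingers": -1, "dx": 0, "dy": 0, "dz": 0.003, "roll": 0}, {"fingers": -1, "dx": 0, "dy": 0, "dz": 0.003, "roll": 0}, {"fingers": -1, "dx": 0, "dy": 0, "dz": 0.003, "roll": 0}], squeeze=60)

```text
time: 9.02
tool_pos: [0.4376, -0.2969, 0.1131]
tcp_rot: [0.004, 3.142, -0.0]
wrist_force: [0.6, 0.3, 0.9]
width: 1.001
grip_force: 0.0
```

Emit:
step_arm(commands=[{"fingers": -1, "dx": 0, "dy": 0, "dz": -0.01, "roll": 0}, {"fingers": -1, "dx": 0, "dy": 0, "dz": -0.03, "roll": 0}, {"fingers": -1, "dx": 0, "dy": 0, "dz": -0.06, "roll": 0}, {"fingers": -1, "dx": 0, "dy": 0, "dz": -0.1, "roll": 0}, {"fingers": -1, "dx": 0, "dy": 0, "dz": -0.14, "roll": 0}, {"fingers": -1, "dx": 0, "dy": 0, "dz": -0.14, "roll": 0}, {"fingers": -1, "dx": 0, "dy": 0, "dz": -0.14, "roll": 0}, {"fingers": -1, "dx": 0, "dy": 0, "dz": -0.14, "roll": 0}])

```text
time: 10.02
tool_pos: [0.4368, -0.2962, 0.2516]
tcp_rot: [-0.004, -3.139, -0.003]
wrist_force: [-0.8, -0.4, -0.3]
width: 1.003
grip_force: 0.0
```

```bash
python3 - <<'E'
from h import *
go()
im,d,S=cloud('scene')
p=S.reshape(-1,3);p=p[np.isfinite(p).all(1)]
for z0,z1 in((.094,.105),(.105,.12),(.12,.135),(.135,.15),(.15,.175)):
    q=p[(np.hypot(p[:,0]-.438,p[:,1]+.296)<.03)&(p[:,2]>z0)&(p[:,2]<z1)]
    if len(q): print(z0,len(q),np.median(q,0).round(4),q.max(0).round(4))
cv2.imwrite('pics/s5.png',cv2.resize(im[150:310,230:420],None,fx=3.5,fy=3.5,interpolation=3))
E
```

```text
t 10.03 pos [ 0.4368 -0.2962  0.2516] tilt/x-axis [-1.     0.003  0.002] [-0.002  0.002 -1.   ] roll -0.1 w 1.003 F [-0.8 -0.4 -0.3] q [-0.64 -0.03  1.89 -0.    1.28 -2.21]
0.094 182 [ 0.4303 -0.2973  0.0989] [ 0.4563 -0.2759  0.1049]
0.105 46 [ 0.4309 -0.2964  0.1119] [ 0.4368 -0.2879  0.1196]
0.12 51 [ 0.4306 -0.2966  0.1276] [ 0.4379 -0.2879  0.1349]
0.135 50 [ 0.4315 -0.2963  0.1426] [ 0.437  -0.2875  0.1499]
0.15 55 [ 0.4333 -0.296   0.1573] [ 0.4423 -0.289   0.1604]
```

View pics/s5.png

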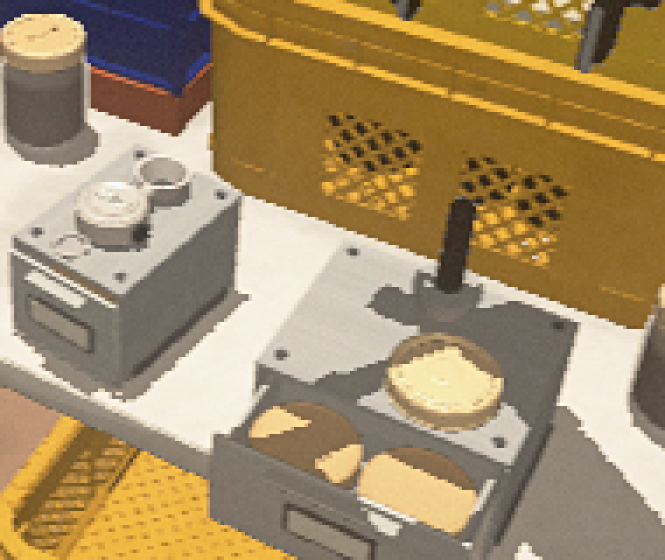

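The pin stands upright with its top at z≈0.159, which puts the handle middle about 35 mm above the rim. The wide drawer is out, the narrow one is shut, and the arm is clear.

```bash
python3 -c "
from workcell import *
print(finish_job())"
```

```text
the job is handed in; nothing more can be done
None
```

The wide drawer is open, the pin stands home and released in its hole, the narrow drawer is shut, and the job was handed in at about 10 s; the hand-in returned no verdict.

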